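Draw the bottom core cassette and balance it

TASK

Draw the bottom core cassette straight out of the chute's slot, leaving the three above it in the chute to settle down by one place. Then lay it across the balance edge of the stand, lengthwise along the stand, at its balance point, so that it stays level on the edge alone, clear of the two tip rests, when you let go. Its filling is packed unevenly, so its balance point has to be found by feel or by trial; do not disturb the other things on the shelf.

Things in the scene. Friction and masses are not known exactly. Their poses are not given: they have to be found in the camera images.
- chute: Fixed grey gravity chute with the stack. Origin: on the table under the middle of its front wall's outer face; +x runs level into the chute, so cassettes are drawn along -x; z up. Floor 45 mm above the table, shaft x = 6 to 181 mm, 40 mm wide, 6 mm walls ending 123 mm above the table (stack's top 125 mm). The front wall hangs over a slot.
- slot (a point): Middle of the slot's sill, at the front wall's outer face, 45 mm above the table. The slot under the front wall is 22.5 mm high.
- apron_end (a point): Outer end of the apron, the level rail that carries a drawn cassette: on its top centre line, 190 mm along -x from the slot, top flush with the chute floor, 45 mm above the table. The rail is 24 mm wide, narrower than a cassette, so fingers can straddle it.
- cassette0: Bottom cassette, the one to draw: sealed aluminium bar, grey end caps, 170 x 36 x 20 mm (x, y, z), 0.32 kg. Origin: centre of its underside; x lengthwise. At the start its front end lies 54 to 64 mm out on the apron; the stack on it makes the pull up to 12 N. Its centre of mass lies up to 33 mm from its middle along x, either way, different each time and not to be seen.
- cassette1: Next cassette up: same shape and size, evenly filled, about 0.2 kg. Same axes. Wholly inside the chute, behind the front wall, underside 65 mm above the table; it dips at the rear and then drops 20 mm to the chute floor as the bottom one is drawn clear.
- cassette2: Third cassette, on top of cassette1: same shape, size and filling as cassette1, about 0.2 kg.
- cassette3: Top cassette: same shape, size and filling as cassette1, about 0.2 kg.
- stand: Fixed balance stand. Origin on the table under the middle of its edge; x along the stand (the way the cassette is to lie). Base 190 x 70 x 12 mm. Two wooden tip rests 62 mm to either side along x, 14 x 26 mm (x, y), tops 64 mm above the table: a cassette laid off balance tips onto one, to about 0.18 rad, on its heavy side, and can be picked up again.
- edge (a point): Centre of the balance edge, the flat top of the stand's steel post, 75 mm above the table: 16 mm along the stand's x, 26 mm along its y. The post is that size down to its foot (36 mm along x, up to 32 mm high). Edge and rests are narrower than a cassette, so fingers can straddle them.
- brown_jar: Bystander: brown glass jar, 66 mm across, 110 mm tall; origin under its centre.
- cup: Bystander: orange plastic cup, 72 mm across, 80 mm tall; origin under its centre.
- cowrie: Bystander: cowrie shell, about 67 x 46 x 44 mm; origin under its centre.
- tusk_shell: Bystander: curved tusk shell, about 125 mm long, 20 mm thick; origin under its middle.
- brush: Bystander: brush lying flat; origin under it.
- bowl: Bystander: steel bowl, 120 mm across, 50 mm tall; origin under its centre.
- white_jar: Bystander: white plastic jar, 60 mm across, 90 mm tall; origin under its centre.

How it is judged:
By the outcome, as a careful person would: the job done as asked, in the order asked, and still so for the second after the job is handed in, with the robot touching nothing.
It also fails if it takes over 54 s, if anything falls off the work surface, if the arm or the gripper's body presses on something with over 40 N, if the wrist force passes 120 N, or if a joint passes its speed limit or range.

ROBOT

A 7-joint arm with a two-finger parallel gripper is mounted at the origin on the work surface. World frame = base frame: x ahead of the robot, y to its left, z up, the work surface at z = 0. Lengths are in mm, angles in degrees, forces in N, time in s.
With the tool pointing down it reaches from about 425 to 875 mm from the base axis. Payload 4.7 kg.
Tool frame: the origin (TCP) lies at the very end of the fingers, on their centre line; the grasp point (between the pads) lies 19 mm behind it (arm.hold_point_z is the distance from the TCP to the grasp point, in mm); z points along the fingers, x is the direction in which the jaws open and shut, and the axes are right-handed (so a half turn about z gives the same grasp; the last joint's range is limited). The gripper opens to 85 mm and grips with 20 to 120 N. Pads are 22 mm wide; open, the fingers measure 114 mm over their backs; the gripper's body (76 mm by 85 mm) begins 54 mm behind the grasp point. The pads swing forward as they close: fully open they stand 13 mm farther back than shut.
Start: joints at [-67.832, 18.392, -4.016, 83.108, 1.295, 78.541, -3.26], TCP at [236.774, 605.362, 231.349] pointing down, gripper open.
Joint ranges: [-163.93, 163.93], [-17.29, 119.83], [-79.2, 71.16], [3.27, 140.29], [-89.18, 269.18], [5.43, 117.66], [-154.24, 154.24]. Speed limits (degrees/s): [147.25, 147.25, 180, 180, 180, 180, 180].

INTERFACE

Orientations are given as [roll, pitch, yaw] about the fixed x, y, z axes, in that order (R = Rz(yaw) Ry(pitch) Rx(roll)).
In Python, from station import sensors, imaging, arm gives the robot as it stands. The module is installed in compiled form; this text tells all that it offers.
- The arm moves only by the tool move_arm, never from a script. Its argument "steps" is a list of rows, each an object with "dr": the turn, a rotation vector about the world's x, y, z in degrees, a list of three; "xyz": the shift along the world's x, y, z in cm, a list of three; "fingers": the opening, from 0 (shut) to 1 (fully open). In form: [{"dr": [rx, ry, rz], "xyz": [tx, ty, tz], "fingers": fingers}, ...]. A call has 1 to 10 rows; each row is the pose to reach, as a shift and turn from the pose commanded when the call began; what a row does not reach only later rows make up. A row lasts 1/10 s, in which the tool goes at most 50 mm and 8.59 degrees, less where a joint would pass 70% of its speed; a pose out of reach is approached as far as the arm can. A call with a gripper value outside its range is refused whole. The fingers move at their own pace and stop on an object; "force" is the grip in N (left out, the last holds). Time passes only in rows, so rows that repeat a pose let the fingers close. It gives the time, the measured TCP pose, the force and the opening at its end, in the units of the state.
- sensors.get_obs(): the state, without advancing time (a new reading comes with each control period).
- imaging.capture(name): name is "side" or "top"; returns a dict with "pixels" (420x560x3 uint8, red, green, blue), "vfov" (degrees; the focal length in pixels is half the picture's height over the tangent of half this angle, whatever the lens; pixels are square), "cx", "cy" (the principal point, pixels), "D" ([k1, k2, p1, p2, k3] as OpenCV has them; the pictures are not rectified), "T" (4x4, takes a point from camera to world coordinates). Camera axes: x right, y down, z forward; pixel columns grow to the right and rows downward; lengths in mm; the calibration is good to about 2 mm. A picture is of the moment at which its call begins. There is no depth.
- arm.sign_off(): hands the job in, once; it reports no verdict.
The state is a dict: "t": time; "q": joint angles; "joint_velocities": joint speeds; "joint_efforts": joint torques, N m; "tcp_pos": TCP position; "tcp_rot": TCP orientation; "force": force on the tool from outside, world axes, zero at the start; "ft_torque": the same for the moment, N m; "opening": finger opening in mm.
Only numpy, scipy, OpenCV 4.12 (cv2) and the standard library are available. Lean on these libraries where they do the work, as an engineer would, in place of code of your own. Each camera call takes 0.05 s, during which the arm holds its last target.

## Working session

There is one attempt and no reset: what is moved stays moved. The work goes in short steps, Python scripts to look and compute and a tool call to move; the robot and the scene stay as the last step left them, time stands still between calls to the robot, and variables do not carry over. Pictures are saved under pics/ and viewed, and the job is handed in when it is done.

Besides the shell and the picture viewer there is one more tool, called after "Call:" as a command line: name --argument value ..., lists and objects as JSON in quotes. move_arm: Moves the arm, as the interface text tells. Its arguments: {"type":"object","properties":{"steps":{"type":"array"},"force":{"type":"number"}},"required":["steps"]}

```bash
ls; mkdir -p pics
cat > h.py <<'E'
import numpy as np, cv2
from station import sensors, imaging, arm
def cap(name,fn=None):
    c=imaging.capture(name)
    if fn: cv2.imwrite('pics/'+fn+'.png',c['pixels'][:,:,::-1])
    return c
def K(c):
    f=c['pixels'].shape[0]/2/np.tan(np.radians(c['vfov'])/2)
    return np.array([[f,0,c['cx']],[0,f,c['cy']],[0,0,1.]])
def ray(c,uv):
    uv=np.array(uv,float).reshape(-1,1,2)
    n=cv2.undistortPoints(uv,K(c),np.array(c['D'],float)).reshape(-1,2)
    d=np.c_[n,np.ones(len(n))]@np.array(c['T'])[:3,:3].T
    return np.array(c['T'])[:3,3],d
def onz(c,uv,z):
    o,d=ray(c,uv); return o+d*((z-o[2])/d[:,2])[:,None]
def proj(c,P):
    T=np.linalg.inv(np.array(c['T'])); rv,_=cv2.Rodrigues(T[:3,:3])
    return cv2.projectPoints(np.array(P,float).reshape(-1,1,3),rv,T[:3,3],K(c),np.array(c['D'],float))[0].reshape(-1,2)
def save(fn,c):
    import pickle; pickle.dump({k:c[k] for k in c},open(fn,'wb'))
def load(fn):
    import pickle; return pickle.load(open(fn,'rb'))
E
python3 - <<'E'
from h import *
for n in('side','top'):
    c=cap(n,n+'0'); save(n+'0.pkl',c); print(n,c['vfov'],c['cx'],c['cy'],c['D'],np.round(c['T'],3).tolist())
print(sensors.get_obs(), arm.hold_point_z)
E
```

```text
pics
side 52.96803875394846 279.7177344853297 211.21610978233545 [-0.02262406  0.          0.          0.          0.        ] [[-0.999, -0.024, 0.041, 573.497], [-0.046, 0.696, -0.716, 829.395], [-0.012, -0.717, -0.697, 885.228], [0.0, 0.0, 0.0, 1.0]]
top 44.29677296046615 283.1749001850434 196.249292793483 [0.05443747 0.         0.         0.         0.        ] [[-0.013, -0.993, 0.115, 423.577], [-1.0, 0.014, 0.007, 4.372], [-0.009, -0.115, -0.993, 1640.42], [0.0, 0.0, 0.0, 1.0]]
{'t': 0.1, 'q': array([-67.83211472,  18.43323794,  -4.01422182,  83.16794299,
         1.29293927,  78.54065423,  -3.26015173]), 'joint_velocities': array([ 0.01559053, -0.13882037,  0.03670122, -0.23047328,  0.00949275,
       -0.023443  , -0.02054862]), 'joint_efforts': array([-2.36138840e-04, -4.94879758e+01, -3.84041034e-01, -3.15211165e+01,
        1.30295270e-02,  7.37371825e-03, -4.44547857e-05]), 'tcp_pos': array([236.61971997, 604.88700579, 230.35025524]), 'tcp_rot': array([1.79996128e+02, 9.67242910e-02, 6.86399009e+01]), 'force': array([ 0.11550564,  1.21858992, -0.30326185]), 'ft_torque': array([0.01954302, 0.01805854, 0.01077223]), 'opening': 85.3922964192413} 18.700000000000003
```

View pics/side0.png

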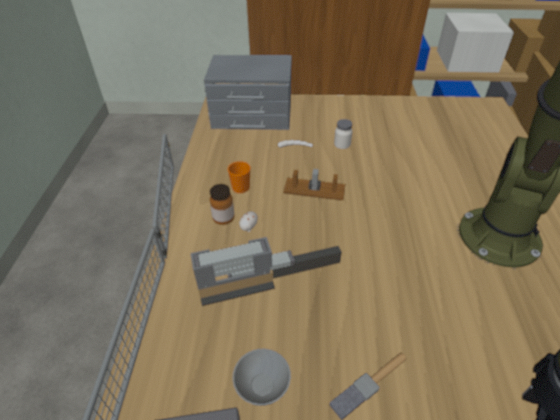

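View pics/top0.png

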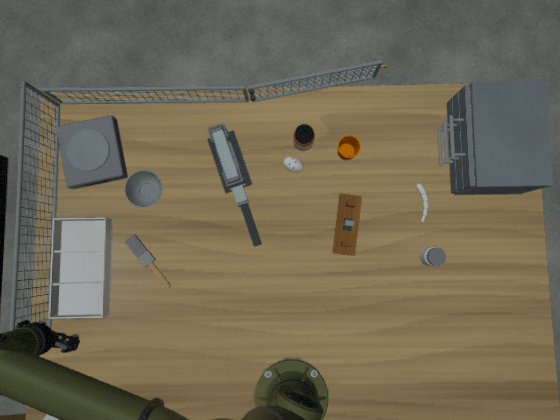

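Run:
```python
from h import *
s=load('side0.pkl');t=load('top0.pkl')
def z(c,x0,y0,w,h,k,fn):
    cv2.imwrite('pics/'+fn+'.png',cv2.resize(c['pixels'][y0:y0+h,x0:x0+w,::-1],None,fx=k,fy=k,interpolation=cv2.INTER_CUBIC))
z(s,180,220,180,90,4.4,'s_chute'); z(s,270,155,90,55,8,'s_stand'); z(t,195,110,80,145,4,'t_chute'); z(t,320,180,60,90,6,'t_stand')
```

```text
(no output)
```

View pics/s_chute.png

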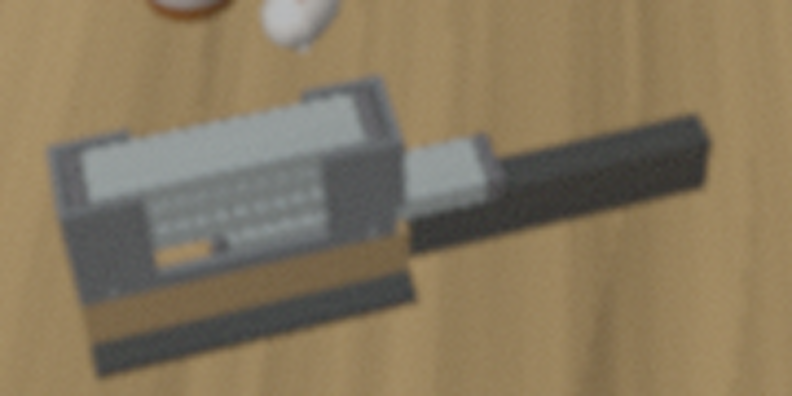

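View pics/s_stand.png

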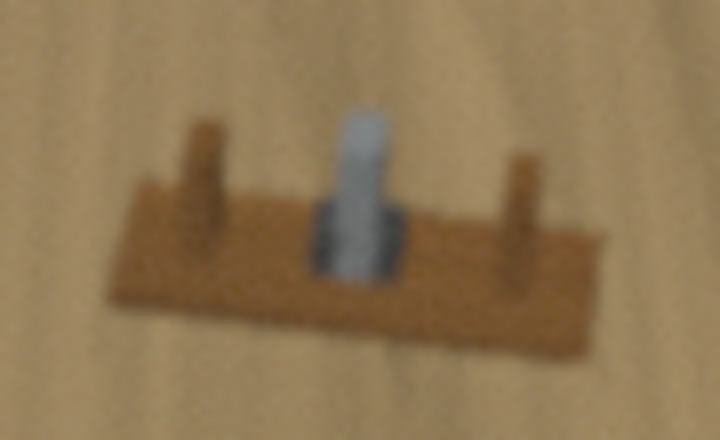

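View pics/t_chute.png

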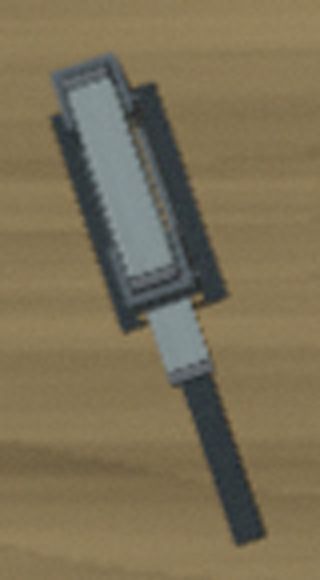

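View pics/t_stand.png

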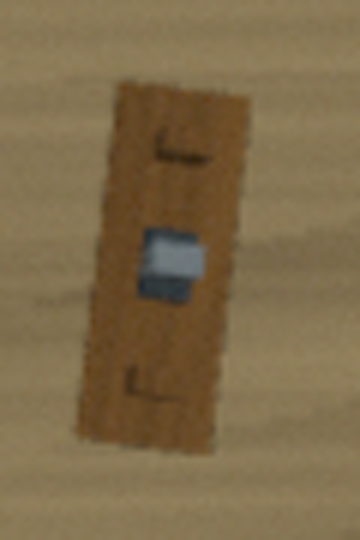

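Run:
```python
from h import *
s=load('side0.pkl');t=load('top0.pkl')
off=lambda p,k,o:(np.array(p,float)+.5)/k-.5+np.array(o)
S=lambda *p:off(p,4.4,(180,220)); T=lambda *p:off(p,4,(195,110)); SS=lambda *p:off(p,8,(270,155)); TS=lambda *p:off(p,6,(320,180))
def sh(n,c,pts,z): print(n,np.round(onz(c,pts,z),1)[:,:2].tolist())
sh('apron top',t,T((236,546),(266,535)),45); sh('apron side',s,S((697,115),(710,140)),45)
sh('chute top F',t,T((126,307),(194,288)),123); sh('R',t,T((52,75),(117,54)),123)
sh('chute side F far/near',s,S((381,76),(404,142)),123); sh('R',s,S((49,146),(62,213)),123)
sh('cass front top',t,T((170,374),(211,362)),65); sh('cass front side far/near',s,S((487,133),(505,182) ),65)
sh('edge top corners',t,TS((150,241),(203,241),(202,278),(150,276)),75)
sh('edge side corners',s,SS((345,110),(387,113),(383,152),(341,150)),75)
sh('rests side',s,SS((193,119),(222,120)),64);sh('rests side',s,SS((512,152),(541,153)),64)
sh('base top',t,TS((118,82),(250,97),(212,453),(78,438)),12)
sh('base side',s,SS((140,180),(603,233),(583,357),(110,303)),12)
```

```text
apron top [[455.7, 109.2], [463.8, 86.0]]
apron side [[463.7, 90.6], [457.1, 109.9]]
chute top F [[631.8, 184.5], [645.4, 134.0]]
R [[808.5, 239.8], [823.9, 191.0]]
chute side F far/near [[647.6, 136.6], [631.9, 184.0]]
R [[822.7, 193.8], [806.9, 238.7]]
cass front top [[587.4, 157.7], [596.2, 126.1]]
cass front side far/near [[588.6, 126.3], [577.4, 162.4]]
edge top corners [[531.0, -169.4], [530.7, -196.1], [512.0, -195.0], [513.4, -168.9]]
edge side corners [[528.8, -196.8], [512.7, -195.4], [514.7, -171.6], [530.6, -172.3]]
rests side [[587.3, -203.2], [576.0, -202.9]]
rests side [[464.3, -186.8], [453.3, -186.6]]
base top [[619.8, -161.8], [610.8, -231.1], [424.4, -205.5], [433.0, -136.0]]
base side [[608.8, -228.3], [423.6, -201.3], [436.0, -127.9], [618.0, -152.9]]
```

Call:
move_arm --steps '[{"dr":[0,0,8],"xyz":[3.5,-3,0],"fingers":1},{"dr":[0,0,16],"xyz":[7,-6.5,0],"fingers":1},{"dr":[0,0,24],"xyz":[10.5,-10.5,0],"fingers":1},{"dr":[0,0,32],"xyz":[14,-14,0],"fingers":1},{"dr":[0,0,39.6],"xyz":[17.5,-18,0],"fingers":1},{"dr":[0,0,39.6],"xyz":[21,-21.5,0],"fingers":1},{"dr":[0,0,39.6],"xyz":[24,-25.5,-1],"fingers":1},{"dr":[0,0,39.6],"xyz":[27,-29.5,-2],"fingers":1},{"dr":[0,0,39.6],"xyz":[30,-33.5,-3],"fingers":1},{"dr":[0,0,39.6],"xyz":[33,-37.5,-4],"fingers":1}]'

```text
t: 1.1
tcp_pos: [561.4, 236.6, 192.7]
tcp_rot: [-180.0, -0.0, 108.2]
force: [-0.6, 0.1, 1.4]
opening: 85.2
```

Call:
move_arm --steps '[{"dr":[0,0,0],"xyz":[1.3,-4.3,0],"fingers":1},{"dr":[0,0,0],"xyz":[2.76,-8.64,0],"fingers":1},{"dr":[0,0,0],"xyz":[2.76,-8.64,-2],"fingers":1},{"dr":[0,0,0],"xyz":[2.76,-8.64,-6],"fingers":1},{"dr":[0,0,0],"xyz":[2.76,-8.64,-8],"fingers":1},{"dr":[0,0,0],"xyz":[2.76,-8.64,-8],"fingers":1}]'

```text
t: 1.7
tcp_pos: [585.3, 151.1, 109.3]
tcp_rot: [-179.5, -0.0, 108.2]
force: [0.7, -0.3, 0.7]
opening: 85.2
```

Run:
```python
from h import *
c=cap('side'); o=sensors.get_obs(); print(o['tcp_pos'],o['tcp_rot'],o['force'],o['ft_torque'])
cv2.imwrite('pics/s1.png',cv2.resize(c['pixels'][150:310,160:360,::-1],None,fx=3.75,fy=3.75,interpolation=cv2.INTER_CUBIC))
```

```text
[586.97971496 151.67561384 111.71175985] [-1.79780583e+02  6.70084429e-04  1.08240393e+02] [-0.3553358   0.84743724 -0.03295206] [-0.02399458 -0.00783152 -0.03550605]
```

View pics/s1.png

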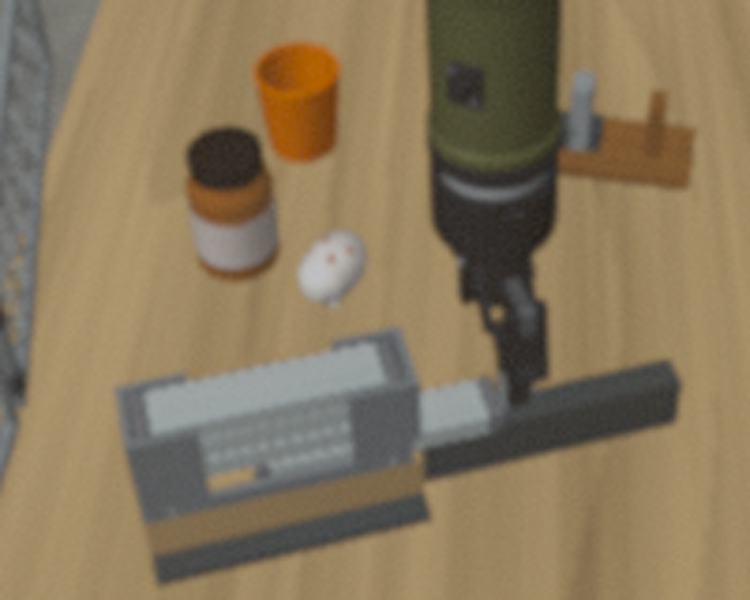

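Call:
move_arm --steps '[{"dr":[0,0,0],"xyz":[0,0,0],"fingers":1},{"dr":[0,0,0],"xyz":[0,0,0],"fingers":1}]'

```text
t: 1.95
tcp_pos: [589.5, 152.5, 115.2]
tcp_rot: [179.8, -0.0, 108.3]
force: [-0.1, 0.1, -0.7]
opening: 85.2
```

Call:
move_arm --steps '[{"dr":[0,0,0],"xyz":[0,0,0],"fingers":1},{"dr":[0,0,0],"xyz":[0.3,-0.5,0],"fingers":1},{"dr":[0,0,0],"xyz":[0.3,-0.5,0],"fingers":1},{"dr":[0,0,0],"xyz":[0.3,-0.5,0],"fingers":1}]'

```text
t: 2.35
tcp_pos: [591.5, 146.7, 113.6]
tcp_rot: [180.0, 0.0, 108.2]
force: [-0.5, -0.4, -0.3]
opening: 85.7
```

Call:
move_arm --steps '[{"dr":[0,0,0],"xyz":[0.3,-0.27,0],"fingers":1},{"dr":[0,0,0],"xyz":[0.3,-0.27,-1.5],"fingers":1},{"dr":[0,0,0],"xyz":[0.3,-0.27,-3],"fingers":1},{"dr":[0,0,0],"xyz":[0.3,-0.27,-4.5],"fingers":1},{"dr":[0,0,0],"xyz":[0.3,-0.27,-6],"fingers":1},{"dr":[0,0,0],"xyz":[0.3,-0.27,-7],"fingers":1},{"dr":[0,0,0],"xyz":[0.3,-0.27,-7.7],"fingers":1},{"dr":[0,0,0],"xyz":[0.3,-0.27,-7.7],"fingers":1}]'

```text
t: 3.15
tcp_pos: [593.5, 144.2, 35.0]
tcp_rot: [-179.9, -0.0, 108.2]
force: [-0.1, 0.4, 0.4]
opening: 85.5
```

Run:
```python
from h import *
c=cap('side'); o=sensors.get_obs(); print(o['tcp_pos'],o['tcp_rot'],o['force'],o['ft_torque'])
cv2.imwrite('pics/s2.png',cv2.resize(c['pixels'][200:310,190:350,::-1],None,fx=4.5,fy=4.5,interpolation=cv2.INTER_CUBIC))
```

```text
[594.16147308 144.30443179  35.96575198] [-1.79967406e+02 -1.22492318e-03  1.08241698e+02] [1.54318256 0.88707558 0.81965275] [-0.06093847 -0.00980394  0.03976965]
```

View pics/s2.png

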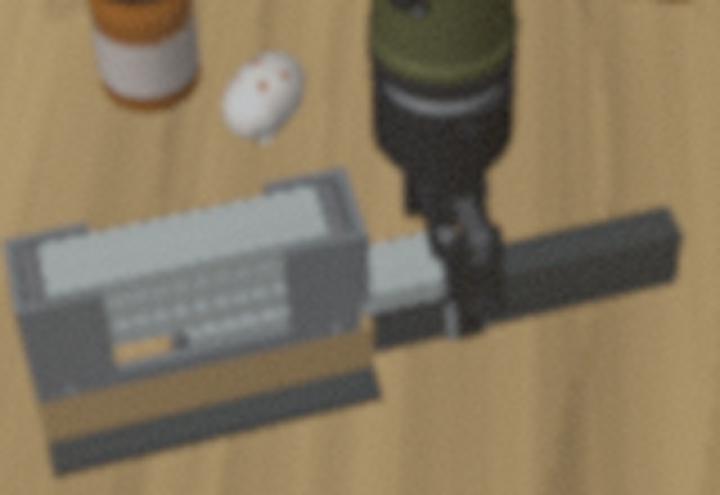

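Call:
move_arm --steps '[{"dr":[0,0,0],"xyz":[0,0,0],"fingers":0.3},{"dr":[0,0,0],"xyz":[0,0,0],"fingers":0.3},{"dr":[0,0,0],"xyz":[0,0,0],"fingers":0.2},{"dr":[0,0,0],"xyz":[0,0,0],"fingers":0.2},{"dr":[0,0,0],"xyz":[0,0,0],"fingers":0.2},{"dr":[0,0,0],"xyz":[0,0,0],"fingers":0.2}]' --force 70

```text
t: 3.8
tcp_pos: [594.8, 144.5, 37.2]
tcp_rot: [179.9, -0.0, 108.2]
force: [-1.0, -0.2, 5.2]
opening: 35.0
```

Call:
move_arm --steps '[{"dr":[0,0,0],"xyz":[-0.95,-0.312,0],"fingers":0.2},{"dr":[0,0,0],"xyz":[-1.9,-0.624,0],"fingers":0.2},{"dr":[0,0,0],"xyz":[-2.85,-0.936,0],"fingers":0.2},{"dr":[0,0,0],"xyz":[-3.8,-1.248,0],"fingers":0.2},{"dr":[0,0,0],"xyz":[-4.75,-1.56,0],"fingers":0.2},{"dr":[0,0,0],"xyz":[-4.75,-1.56,0],"fingers":0.2}]'

```text
t: 4.4
tcp_pos: [546.9, 128.9, 37.2]
tcp_rot: [179.9, -0.0, 108.2]
force: [0.0, 0.7, 5.3]
opening: 34.5
```

Run:
```python
from h import *
c=cap('side'); o=sensors.get_obs(); print(o['tcp_pos'],o['tcp_rot'],o['force'],o['ft_torque'])
cv2.imwrite('pics/s3.png',cv2.resize(c['pixels'][200:310,190:350,::-1],None,fx=4.5,fy=4.5,interpolation=cv2.INTER_CUBIC))
```

```text
[546.91657083 128.96269293  37.15414912] [ 1.79930206e+02 -2.10030501e-02  1.08247220e+02] [-0.84392406  0.60743636  6.43829968] [-0.03672426  0.10752942 -0.01405216]
```

View pics/s3.png

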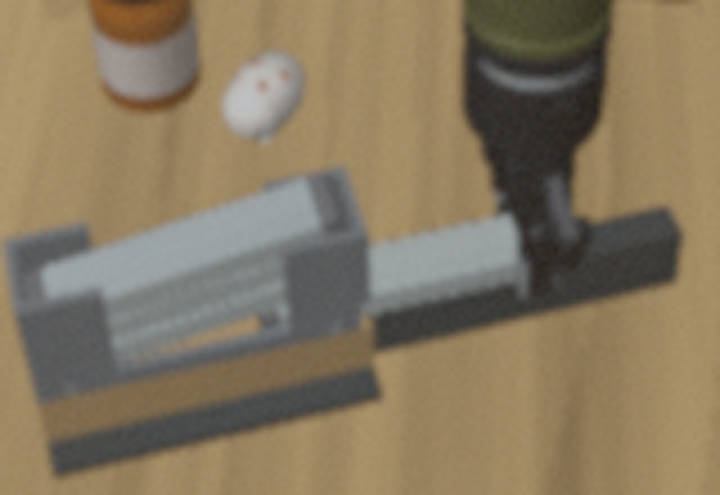

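Call:
move_arm --steps '[{"dr":[0,0,0],"xyz":[-0.95,-0.312,0],"fingers":0.2},{"dr":[0,0,0],"xyz":[-1.9,-0.624,0],"fingers":0.2},{"dr":[0,0,0],"xyz":[-2.85,-0.936,0],"fingers":0.2},{"dr":[0,0,0],"xyz":[-3.8,-1.248,0],"fingers":0.2},{"dr":[0,0,0],"xyz":[-4.75,-1.56,0],"fingers":0.2},{"dr":[0,0,0],"xyz":[-5.7,-1.872,0],"fingers":0.2},{"dr":[0,0,0],"xyz":[-6.84,-2.246,0],"fingers":0.2},{"dr":[0,0,0],"xyz":[-6.84,-2.246,0],"fingers":0.2}]'

```text
t: 5.25
tcp_pos: [476.9, 105.7, 37.1]
tcp_rot: [-180.0, -0.0, 108.2]
force: [-1.3, -0.3, 11.3]
opening: 35.0
```

Run:
```python
from h import *
c=cap('side'); o=sensors.get_obs(); print(o['tcp_pos'],o['tcp_rot'],o['force'],o['ft_torque'])
save('s4.pkl',c)
cv2.imwrite('pics/s4.png',cv2.resize(c['pixels'][200:310,190:350,::-1],None,fx=4.5,fy=4.5,interpolation=cv2.INTER_CUBIC))
```

```text
[476.91822931 105.78353257  37.0958384 ] [-1.79926521e+02 -2.56870210e-02  1.08231119e+02] [-1.58955938  0.23908555 11.51515814] [-0.06699708  0.25835405  0.01215882]
```

View pics/s4.png

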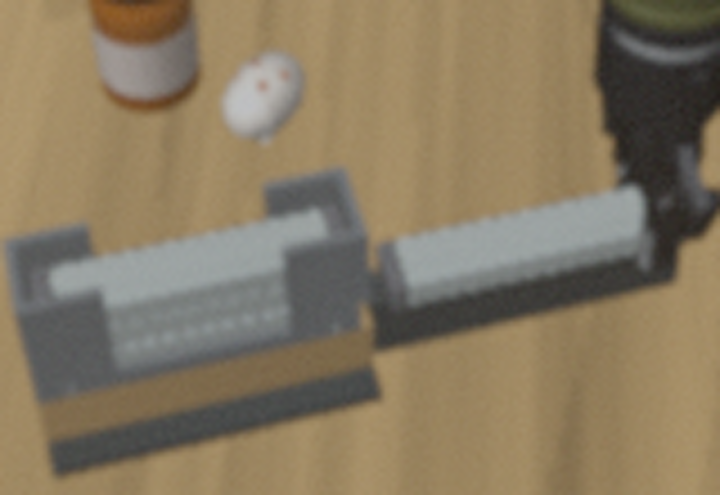

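Run:
```python
from h import *
c=load('s4.pkl')
cv2.imwrite('pics/s4b.png',cv2.resize(c['pixels'][235:275,262:346,::-1],None,fx=9,fy=9,interpolation=cv2.INTER_CUBIC))
```

```text
(no output)
```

View pics/s4b.png

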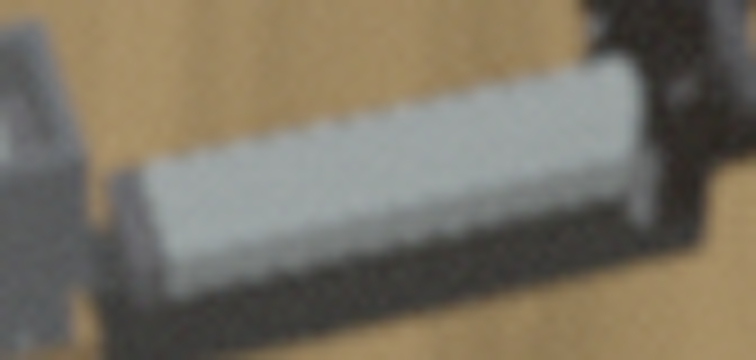

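Call:
move_arm --steps '[{"dr":[0,0,0],"xyz":[0,0,0],"fingers":1},{"dr":[0,0,0],"xyz":[0,0,0],"fingers":1},{"dr":[0,0,0],"xyz":[0,0,0],"fingers":1},{"dr":[0,0,0],"xyz":[0,0,0],"fingers":1},{"dr":[0,0,0],"xyz":[0,0,2],"fingers":1},{"dr":[0,0,0],"xyz":[0,0,5],"fingers":1},{"dr":[0,0,0],"xyz":[0,0,7],"fingers":1},{"dr":[0,0,0],"xyz":[0,0,7],"fingers":1},{"dr":[0,0,0],"xyz":[0,0,7],"fingers":1}]'

```text
t: 6.2
tcp_pos: [478.1, 106.3, 106.1]
tcp_rot: [-180.0, -0.0, 108.2]
force: [-0.4, -0.0, 0.0]
opening: 85.8
```

Run:
```python
from h import *
c=cap('side'); o=sensors.get_obs(); print(o['tcp_pos'],o['tcp_rot'],o['force'],o['ft_torque'])
save('s5.pkl',c)
cv2.imwrite('pics/s5.png',cv2.resize(c['pixels'][215:300,250:350,::-1],None,fx=7,fy=7,interpolation=cv2.INTER_CUBIC))
```

```text
[477.57422613 106.07602576 105.35099488] [-1.79898749e+02 -6.15256815e-03  1.08240971e+02] [-1.01767811  0.73378677  0.11870367] [0.01123602 0.03005839 0.04419179]
```

View pics/s5.png

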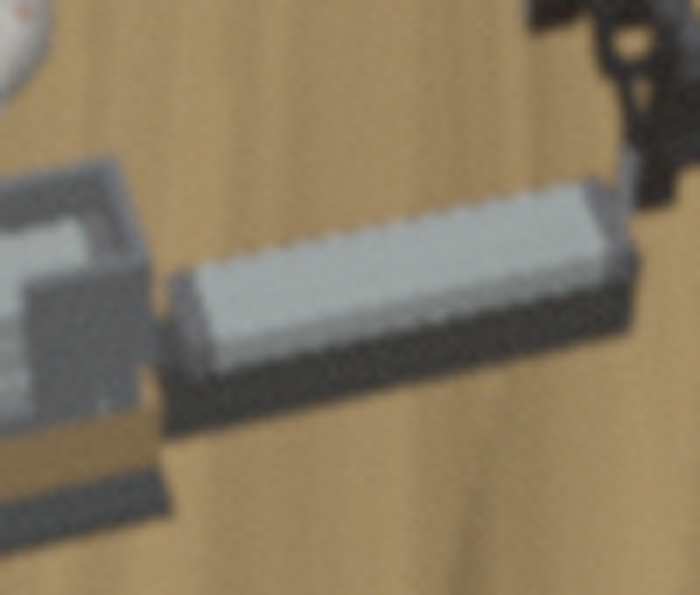

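Run:
```python
from h import *
c=load('s5.pkl')
off=lambda p:(np.array(p,float)+.5)/7-.5+np.array((250,215))
P=onz(c,off([(170,273),(184,345),(614,180),(637,245)]),65)[:,:2]; print(P.round(1))
u=np.array([.95,.312]); v=np.array([-.312,.95]); sl=np.array([640,159.])
print(((P-sl)@u).round(1),((P-sl)@v).round(1))
m=P.mean(0); print(m,(m-sl)@u,(m-sl)@v, np.array([477.6,106.1])-sl@np.eye(2), (np.array([477.6,106.1])-sl)@v)
```

```text
[[629.9 140.2]
 [623.1 173.2]
 [467.3  89.4]
 [460.5 120.9]]
[ -15.5  -11.7 -185.8 -182.4] [-14.7  18.7 -12.3  19.8]
[545.19064977 130.90740634] -98.83377194152598 2.8925532913321503 [-162.4  -52.9] 0.41379999999998723
```

Call:
move_arm --steps '[{"dr":[0,0,0],"xyz":[2.3,0.76,0],"fingers":1},{"dr":[0,0,0],"xyz":[4.6,1.5,0],"fingers":1},{"dr":[0,0,0],"xyz":[6.84,2.24,0],"fingers":1},{"dr":[0,0,0],"xyz":[6.84,2.24,-2],"fingers":1},{"dr":[0,0,0],"xyz":[6.84,2.24,-4],"fingers":1},{"dr":[0,0,0],"xyz":[6.84,2.24,-6],"fingers":1},{"dr":[0,0,0],"xyz":[6.84,2.24,-7],"fingers":1},{"dr":[0,0,0],"xyz":[6.84,2.24,-7],"fingers":1},{"dr":[0,0,0],"xyz":[6.84,2.24,-7],"fingers":1}]'

```text
t: 7.15
tcp_pos: [546.7, 128.6, 36.3]
tcp_rot: [-180.0, 0.0, 108.2]
force: [0.4, -0.2, 0.7]
opening: 85.7
```

Run:
```python
from h import *
o=sensors.get_obs(); print(o['tcp_pos'],o['tcp_rot'],o['force'],o['ft_torque'])
```

```text
[546.73354484 128.63925348  36.29201638] [-1.79974068e+02  1.20991668e-03  1.08241987e+02] [ 0.3702464  -0.22893277  0.68158235] [-0.03955882 -0.02891181 -0.01647418]
```

Call:
move_arm --steps '[{"dr":[0,0,0],"xyz":[0,0,0],"fingers":0.3},{"dr":[0,0,0],"xyz":[0,0,0],"fingers":0.3},{"dr":[0,0,0],"xyz":[0,0,0],"fingers":0.2},{"dr":[0,0,0],"xyz":[0,0,0],"fingers":0.2},{"dr":[0,0,0],"xyz":[0,0,0],"fingers":0.2}]' --force 70

```text
t: 7.65
tcp_pos: [547.5, 128.9, 37.3]
tcp_rot: [179.9, -0.0, 108.2]
force: [0.8, -0.5, 4.0]
opening: 34.7
```

Run:
```python
from h import *
o=sensors.get_obs(); print(o['tcp_pos'],o['tcp_rot'],o['force'],o['ft_torque'],o['opening'])
```

```text
[547.48822538 128.94501939  37.26084913] [ 1.79902329e+02 -1.21282376e-02  1.08239748e+02] [ 0.84430662 -0.46498399  3.97975349] [-0.00694056  0.12180479  0.02678279] 34.69836711346244
```

Call:
move_arm --steps '[{"dr":[0,0,0],"xyz":[0,0,0.7],"fingers":0.2},{"dr":[0,0,0],"xyz":[0,0,1.5],"fingers":0.2},{"dr":[0,0,0],"xyz":[0,0,3],"fingers":0.2},{"dr":[0,0,0],"xyz":[0,0,5],"fingers":0.2},{"dr":[0,0,0],"xyz":[0,0,7.5],"fingers":0.2},{"dr":[0,0,0],"xyz":[0,0,9],"fingers":0.2},{"dr":[0,0,0],"xyz":[0,0,9],"fingers":0.2},{"dr":[0,0,0],"xyz":[0,0,9],"fingers":0.2},{"dr":[0,0,0],"xyz":[0,0,9],"fingers":0.2}]'

```text
t: 8.55
tcp_pos: [545.8, 128.4, 125.0]
tcp_rot: [-179.9, -0.0, 108.2]
force: [-0.2, -0.4, -3.5]
opening: 35.2
```

Run:
```python
from h import *
F=[];M=[]
for i in range(24):
    c=imaging.capture('side'); o=sensors.get_obs(); F.append(o['force']);M.append(o['ft_torque'])
F=np.array(F);M=np.array(M)
print(o['t'],o['tcp_pos'],o['tcp_rot']); print(F.mean(0),F.std(0)); print(M.mean(0),M.std(0)/np.sqrt(24))
a=np.radians(o['tcp_rot'][2]); j=np.array([np.cos(a),np.sin(a),0])
print('M about jaw',M.mean(0)@j,'M about chute x',M.mean(0)@[np.sin(a),-np.cos(a),0])
save('s6.pkl',c); cv2.imwrite('pics/s6.png',cv2.resize(c['pixels'][180:300,190:350,::-1],None,fx=4.5,fy=4.5,interpolation=cv2.INTER_CUBIC))
```

```text
9.75 [546.77465405 128.72321964 126.36755404] [ 1.79999856e+02 -4.58713614e-03  1.08242959e+02]
[ 0.05720132 -0.02293026 -3.1078579 ] [0.52223611 0.42364519 0.48615246]
[ 0.02765244 -0.06464546 -0.00108864] [0.00756445 0.00711905 0.00441094]
M about jaw -0.07005273877906686 M about chute x 0.006025485362357638
```

View pics/s6.png

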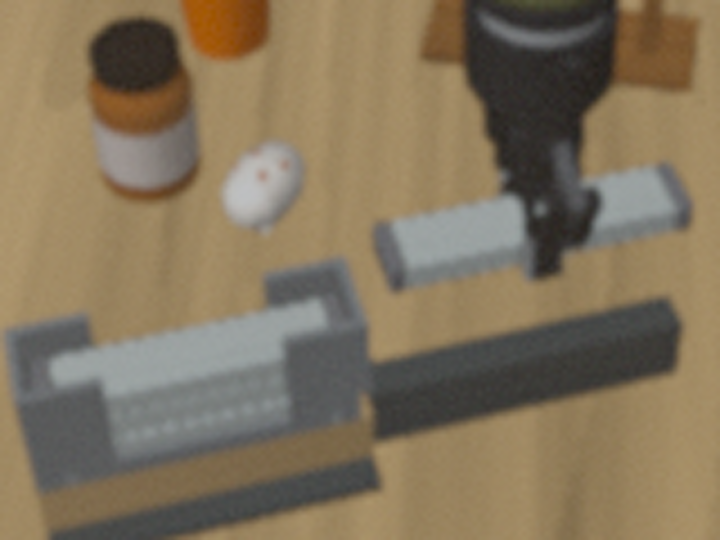

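Call:
move_arm --steps '[{"dr":[0,0,-2],"xyz":[0,-1.5,0],"fingers":0.2},{"dr":[0,0,-5],"xyz":[0,-4.5,0],"fingers":0.2},{"dr":[0,0,-8],"xyz":[0,-7.5,0],"fingers":0.2},{"dr":[0,0,-11],"xyz":[0,-10.5,0],"fingers":0.2},{"dr":[0,0,-14],"xyz":[0,-13.5,0],"fingers":0.2},{"dr":[0,0,-17],"xyz":[0,-16.5,0],"fingers":0.2},{"dr":[0,0,-20],"xyz":[0,-19.5,0],"fingers":0.2},{"dr":[0,0,-23],"xyz":[0,-22.5,0],"fingers":0.2},{"dr":[0,0,-26],"xyz":[0,-25.5,0],"fingers":0.2},{"dr":[0,0,-26],"xyz":[0,-28.5,0],"fingers":0.2}]'

```text
t: 10.75
tcp_pos: [545.3, -160.6, 126.6]
tcp_rot: [-180.0, 0.0, 81.9]
force: [0.3, -0.4, -3.1]
opening: 34.8
```

Call:
move_arm --steps '[{"dr":[0,0,0],"xyz":[-0.2,-2.0,0],"fingers":0.2},{"dr":[0,0,0],"xyz":[-0.3,-3.0,0],"fingers":0.2},{"dr":[0,0,0],"xyz":[-0.3,-3.0,0],"fingers":0.2},{"dr":[0,0,0],"xyz":[-0.3,-3.0,0],"fingers":0.2},{"dr":[0,0,0],"xyz":[-0.3,-3.0,0],"fingers":0.2}]'

```text
t: 11.25
tcp_pos: [544.0, -184.7, 126.3]
tcp_rot: [-180.0, -0.1, 82.3]
force: [-0.5, -0.3, -4.0]
opening: 35.0
```

Run:
```python
from h import *
F=[];M=[]
for i in range(50):
    c=imaging.capture('side' if i<49 else 'top'); o=sensors.get_obs(); F.append(o['force']);M.append(o['ft_torque'])
    if i==48: save('s7.pkl',c); s=c
save('t7.pkl',c)
F=np.array(F);M=np.array(M)
print(o['t'],o['tcp_pos'],o['tcp_rot'],o['opening']); print(F.mean(0),F.std(0)); print(M.mean(0),M.std(0)/np.sqrt(50))
a=np.radians(o['tcp_rot'][2]); j=np.array([np.cos(a),np.sin(a),0])
print('M about jaw',M.mean(0)@j, M[10:].mean(0)@j,'M about x',M.mean(0)@[np.sin(a),-np.cos(a),0])
cv2.imwrite('pics/s7.png',cv2.resize(s['pixels'][110:240,250:390,::-1],None,fx=4.5,fy=4.5,interpolation=cv2.INTER_CUBIC))
cv2.imwrite('pics/t7.png',cv2.resize(c['pixels'][170:280,300:400,::-1],None,fx=5,fy=5,interpolation=cv2.INTER_CUBIC))
```

```text
13.75 [ 543.80610062 -186.29215571  126.37505828] [ 1.79997166e+02 -3.26088365e-03  8.22419515e+01] 34.87569946678363
[ 1.36307732e-01 -1.96177639e-03 -3.06184674e+00] [0.4991457  0.51639972 0.52486214]
[-0.01393539 -0.06008698  0.00241331] [0.00445807 0.00407296 0.00356224]
M about jaw -0.06141814011258805 -0.06205943503812238 M about x -0.005696688541292619
```

View pics/s7.png

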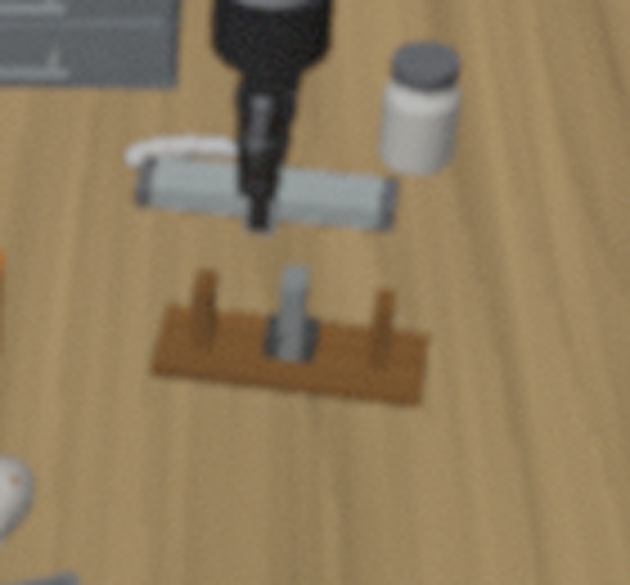

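View pics/t7.png

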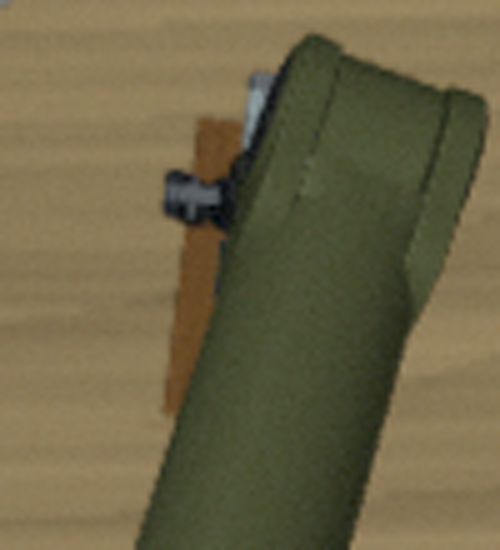

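Call:
move_arm --steps '[{"dr":[0,0,0],"xyz":[-0.2,0.03,-1],"fingers":0.2},{"dr":[0,0,0],"xyz":[-0.2,0.03,-2.5],"fingers":0.2},{"dr":[0,0,0],"xyz":[-0.2,0.03,-4],"fingers":0.2},{"dr":[0,0,0],"xyz":[-0.2,0.03,-5],"fingers":0.2},{"dr":[0,0,0],"xyz":[-0.2,0.03,-5.6],"fingers":0.2},{"dr":[0,0,0],"xyz":[-0.2,0.03,-5.6],"fingers":0.2},{"dr":[0,0,0],"xyz":[-0.2,0.03,-5.6],"fingers":0.2}]'

```text
t: 14.45
tcp_pos: [542.0, -186.2, 70.5]
tcp_rot: [180.0, 0.0, 82.2]
force: [-0.7, 0.6, -2.5]
opening: 34.8
```

Run:
```python
from h import *
c=cap('side');o=sensors.get_obs(); print(o['t'],o['tcp_pos'],o['tcp_rot'],o['force'],o['ft_torque'])
cv2.imwrite('pics/s8.png',cv2.resize(c['pixels'][140:220,260:370,::-1],None,fx=6.5,fy=6.5,interpolation=cv2.INTER_CUBIC))
```

```text
14.5 [ 542.31209035 -186.22249803   70.86454204] [1.79938556e+02 5.55324473e-03 8.22385222e+01] [ 1.12650631 -0.29858958 -3.28648066] [ 0.03475026 -0.05854637 -0.00129505]
```

View pics/s8.png

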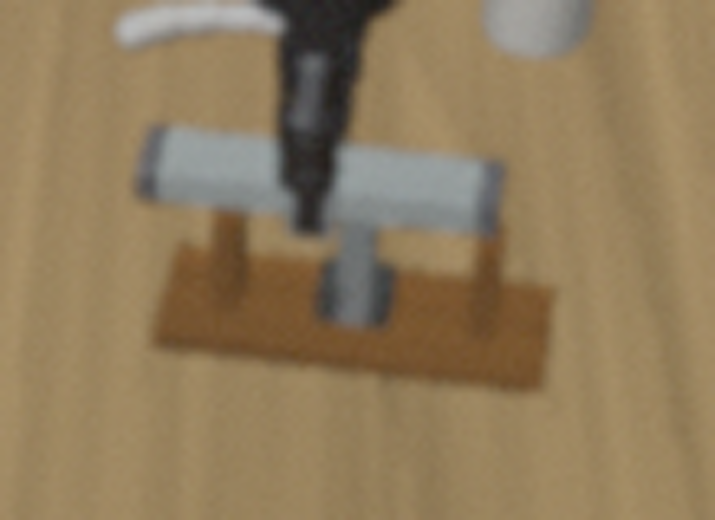

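Call:
move_arm --steps '[{"dr":[0,0,0],"xyz":[0,0,-0.1],"fingers":0.2},{"dr":[0,0,0],"xyz":[0,0,-0.2],"fingers":0.2},{"dr":[0,0,0],"xyz":[0,0,-0.25],"fingers":0.2},{"dr":[0,0,0],"xyz":[0,0,-0.25],"fingers":0.2}]'

```text
t: 14.9
tcp_pos: [541.8, -186.0, 67.9]
tcp_rot: [180.0, -0.0, 82.2]
force: [-0.6, 0.1, -4.1]
opening: 35.2
```

Call:
move_arm --steps '[{"dr":[0,0,0],"xyz":[0,0,-0.05],"fingers":0.2},{"dr":[0,0,0],"xyz":[0,0,-0.05],"fingers":0.2}]'

```text
t: 15.1
tcp_pos: [541.8, -186.0, 67.3]
tcp_rot: [180.0, -0.0, 82.2]
force: [0.1, -0.9, -3.7]
opening: 34.7
```

Call:
move_arm --steps '[{"dr":[0,0,0],"xyz":[0,0,-0.05],"fingers":0.2},{"dr":[0,0,0],"xyz":[0,0,-0.05],"fingers":0.2}]'

```text
t: 15.3
tcp_pos: [541.8, -186.0, 67.3]
tcp_rot: [180.0, -0.0, 82.2]
force: [-1.6, 0.4, 0.3]
opening: 34.7
```

Call:
move_arm --steps '[{"dr":[0,0,0],"xyz":[0,0,0],"fingers":0.45},{"dr":[0,0,0],"xyz":[0,0,0],"fingers":0.5},{"dr":[0,0,0],"xyz":[0,0,0],"fingers":0.6},{"dr":[0,0,0],"xyz":[0,0,0],"fingers":0.6}]'

```text
t: 15.7
tcp_pos: [542.0, -186.0, 67.0]
tcp_rot: [180.0, -0.0, 82.2]
force: [0.6, 0.2, 0.0]
opening: 51.0
```

Run:
```python
from h import *
c=cap('side');o=sensors.get_obs(); print(o['t'],o['tcp_pos'],o['force'],o['opening'])
cv2.imwrite('pics/s9.png',cv2.resize(c['pixels'][140:220,260:370,::-1],None,fx=6.5,fy=6.5,interpolation=cv2.INTER_CUBIC))
```

```text
15.75 [ 541.95921292 -186.0224601    66.95082989] [-0.27715355 -0.30913947 -0.04448393] 51.06467091045651
```

View pics/s9.png

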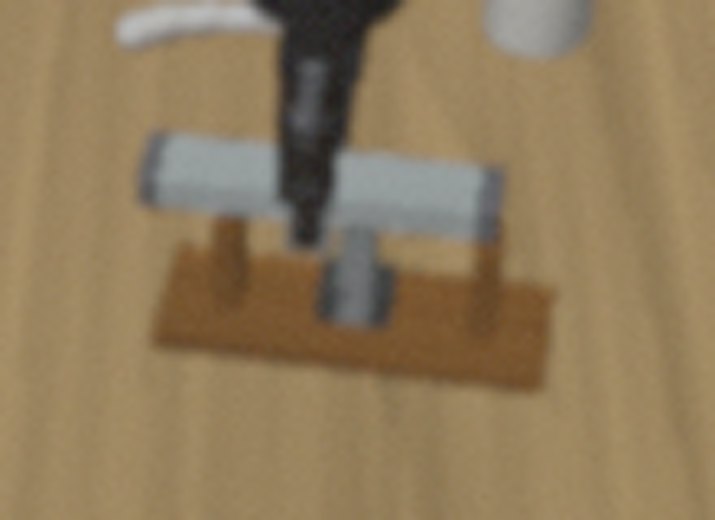

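Call:
move_arm --steps '[{"dr":[0,0,0],"xyz":[0,0,0],"fingers":0.8},{"dr":[0,0,0],"xyz":[0,0,0],"fingers":0.8},{"dr":[0,0,0],"xyz":[0,0,0],"fingers":0.8},{"dr":[0,0,0],"xyz":[0,0,1],"fingers":0.8},{"dr":[0,0,0],"xyz":[0,0,3],"fingers":0.8},{"dr":[0,0,0],"xyz":[0,0,6],"fingers":0.8},{"dr":[0,0,0],"xyz":[0,0,9],"fingers":0.8},{"dr":[0,0,0],"xyz":[-2,0,12],"fingers":0.8},{"dr":[0,0,0],"xyz":[-3,3,12],"fingers":0.8},{"dr":[0,0,0],"xyz":[-3,6,12],"fingers":0.8}]'

```text
t: 16.75
tcp_pos: [511.3, -127.0, 189.2]
tcp_rot: [179.8, -0.0, 82.0]
force: [-0.2, 0.7, -0.5]
opening: 68.4
```

Call:
move_arm --steps '[{"dr":[0,0,0],"xyz":[0,3,0],"fingers":0.8},{"dr":[0,0,0],"xyz":[0,6,0],"fingers":0.8},{"dr":[0,0,0],"xyz":[0,9,0],"fingers":0.8},{"dr":[0,0,0],"xyz":[0,12,0],"fingers":0.8},{"dr":[0,0,0],"xyz":[0,15,0],"fingers":0.8},{"dr":[0,0,0],"xyz":[0,18,0],"fingers":0.8},{"dr":[0,0,0],"xyz":[0,18,0],"fingers":0.8},{"dr":[0,0,0],"xyz":[0,18,0],"fingers":0.8}]'

```text
t: 17.55
tcp_pos: [511.9, 54.3, 187.5]
tcp_rot: [180.0, 0.0, 82.3]
force: [-0.0, -0.5, 0.4]
opening: 68.2
```

Run:
```python
from h import *
c=cap('side');t=cap('top');o=sensors.get_obs(); print(o['t'],o['tcp_pos'],o['force'],o['opening'])
save('s10.pkl',c);save('t10.pkl',t)
cv2.imwrite('pics/s10.png',cv2.resize(c['pixels'][140:220,260:370,::-1],None,fx=6.5,fy=6.5,interpolation=cv2.INTER_CUBIC))
cv2.imwrite('pics/t10.png',t['pixels'][:,:,::-1])
cv2.imwrite('pics/s10f.png',c['pixels'][:,:,::-1])
```

```text
17.65 [511.95172515  52.66769278 187.29904953] [-1.08726308  0.35467468 -0.11811352] 68.46120869672207
```

View pics/s10.png

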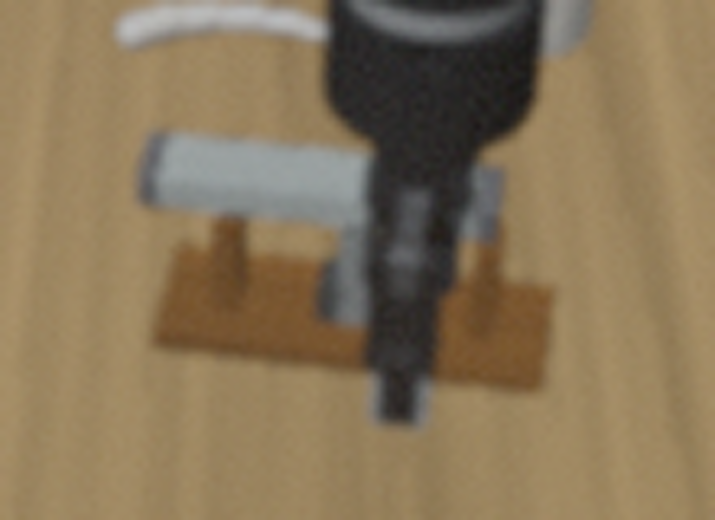

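View pics/t10.png

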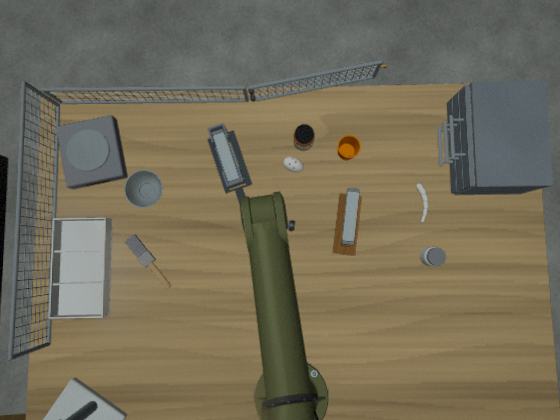

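View pics/s10f.png

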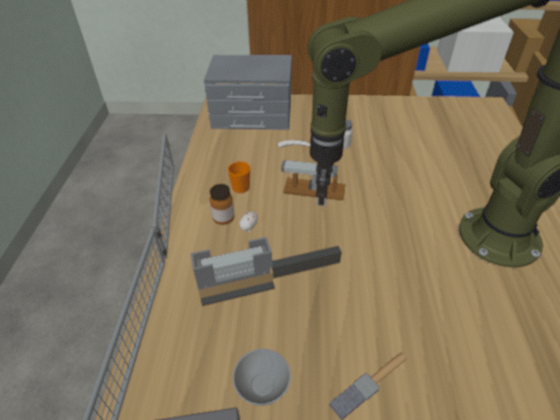

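Run:
```python
from h import *
s=load('s10.pkl')
off=lambda p:(np.array(p,float)+.5)/6.5-.5+np.array((260,140))
a=np.radians(-7.8);u=np.array([np.cos(a),np.sin(a)]);v=np.array([-u[1],u[0]])
ctr=np.array([541.8,-186.0])
for zl in (95,):
  for d in(85,-85):
    P=[np.r_[ctr+u*d+v*w,zl] for w in(-18,18)]
    print(d,((proj(s,P)-[260,140]+.5)*6.5-.5).round(0).tolist())
# tipped by .1 rad
for d in(85,-85):
    P=[np.r_[ctr+u*d+v*w,95-(.1*(d-(-20)))] for w in(-18,18)]
    print('down +u 0.1',d,((proj(s,P)-[260,140]+.5)*6.5-.5).round(0).tolist())
```

```text
85 [[147.0, 125.0], [133.0, 172.0]]
-85 [[505.0, 162.0], [499.0, 210.0]]
down +u 0.1 85 [[147.0, 143.0], [133.0, 189.0]]
down +u 0.1 -85 [[506.0, 151.0], [500.0, 199.0]]
```

Run:
```python
from h import *
s0=load('s10.pkl'); c=cap('side'); o=sensors.get_obs()
print(o['t'],np.abs(o['joint_velocities']).max(),np.abs(c['pixels'][155:185,280:312].astype(int)-s0['pixels'][155:185,280:312]).mean())
print(arm.sign_off())
```

```text
17.7 0.24063599602194222 1.5645833333333334
the job is handed in; nothing more can be done
None
```

The bottom cassette is out of the chute and balancing level on the stand's edge. The job was handed in at about 17.7 s of the 54 s allowed.

- **Drawing it out:** I gripped the protruding end and pulled the cassette straight out along the apron by about 120 mm. The three above it dropped one place and sat level in the chute.
- **Finding the balance point:** I re-gripped it near its middle, lifted it, and read the wrist moment. Two averages put the centre of mass 22.3 ± 2.3 mm and 19.6 ± 1.3 mm from the grip, towards the front end. I used 20.2 mm.
- **Placing:** I turned it to the stand's direction, lowered it until the edge took its weight, then opened the fingers and backed off.

**Last checks:**
- **Level:** In the side picture the far corners of the two ends differ in height by 35 px, against 37 px predicted for level and about 8 px for a 0.1 rad tilt.
- **Steady:** It looked the same just after release and about 2 s later, except where the gripper hid part of it.
- **Clear:** The robot is touching nothing, and the other things looked undisturbed in the final views.

No check failed, but two things are less certain. The two balance readings differ by about 3 mm, roughly within their noise and inside the edge's 8 mm half-width. I also didn't measure how close the centre of mass sits to the middle of the edge.

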